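# Back the cord winder off by one notch

## Task

The wheel of the cord winder is locked by its red pawl. With a fingertip, push the pawl's upright thumb tab back, away from the wheel, so that the nose lifts out of its notch and the pawl stays up by itself; then push one of the metal pegs to turn the wheel backward (clockwise seen from above) by one notch, and press the pawl down again so that it drops fully into that next notch. Only push: pick nothing up, and leave all the loose things on the table, in the tray and on the winder's base undisturbed.

Things in the scene. Friction and masses are not known exactly. Their poses are not given: they have to be found in the camera images.
- winder: Cord winder screwed to the table: wooden base 200 x 200 mm, 15 mm thick, with a 64 mm wide tongue running out along its +y axis to 175 mm from the wheel's axis; the red pawl stands on the tongue. Origin on the wheel's vertical axis at table height; z up.
- wheel (a joint): Turn of the wheel, rad, positive counter-clockwise from above; 0: a notch's middle under the pawl's nose (starts within 0.08). Backward is clockwise, negative: one notch is -0.785. Pawl down: a tooth's steep face stops backward turning after about 0.12 rad of play (forward: 0.25). Pawl up: it turns both ways against light friction (about 2 N at a peg) and stays where left.
- pawl (a joint): Angle of the red pawl, rad: 0 fully down in a notch, 0.70 fully up against its stop. Weighted over-centre: below about 0.42 it falls shut, above that it falls fully open and stays. The nose clears the teeth above about 0.3. Under 2 N at the tab moves it.
- pawl_bar (a point): Middle of the round bar (16 mm thick, 30 mm long, along the hinge) atop the pawl's thumb tab, 50 mm from the hinge. The tab, a plate 26 mm wide, 6 mm thick, stands straight up from the hinge when the pawl is down (bar's top 130 mm above the table). Pushed away from the wheel it leans outward and the nose rises.
- pawl_nose (a point): Round tip of the pawl's steel nose pin (12 mm), when down 82 mm from the wheel's axis. The arm (14 mm wide) ends above it in a round head, 14 mm thick, 20 mm wide, top 71 mm above the table when down. When up, the head is about 88 mm from the wheel's axis, its top 102 mm above the table; pressed straight down there, the pawl falls shut.
- peg0 (a point): Top middle of wheel peg 0: upright aluminium peg, 12 mm thick, standing 55 mm from the wheel's axis at 45 degrees counter-clockwise from the winder's +x when the wheel joint is 0; it rises from the wheel's face (40 mm) to 85 mm above the table.
- peg1 (a point): Top middle of wheel peg 1: upright aluminium peg, 12 mm thick, standing 55 mm from the wheel's axis at 135 degrees counter-clockwise from the winder's +x when the wheel joint is 0; it rises from the wheel's face (40 mm) to 85 mm above the table.
- peg2 (a point): Top middle of wheel peg 2: upright aluminium peg, 12 mm thick, standing 55 mm from the wheel's axis at 225 degrees counter-clockwise from the winder's +x when the wheel joint is 0; it rises from the wheel's face (40 mm) to 85 mm above the table.
- peg3 (a point): Top middle of wheel peg 3: upright aluminium peg, 12 mm thick, standing 55 mm from the wheel's axis at 315 degrees counter-clockwise from the winder's +x when the wheel joint is 0; it rises from the wheel's face (40 mm) to 85 mm above the table.
- bobbin_mid (a point): Bystander: small empty wooden bobbin, 26 mm across, 45 mm tall, standing on the winder's base at its (+x, -y) corner; point at half height.
- marker: Bystander: white marker pen with black cap, 100 mm long, 15 mm thick, lying in the tray; origin under its middle, x along it.
- ring: Bystander: wooden ring 48 mm across, 8 mm high, lying in the tray.
- pump_bottle: Bystander: grey pump bottle, 60 x 85 mm, 184 mm tall; origin under its middle.
- spray_can: Bystander: blue spray can with red cap, 54 mm across, 170 mm tall; origin under its middle.
- jar: Bystander: glass jar with white lid, 56 mm across, 70 mm tall; origin under its middle.
- cards: Bystander: stack of paper cards, 100 x 70 x 22 mm; origin under its middle.
- tray: White tray fixed to the table, 130 x 130 mm, 25 mm high, on the other side of the table's middle from the winder.
- wheel_mid (a point): Middle of the wheel's top face, 40 mm above the table. Flat plywood wheel 190 mm across, with 8 blue sawteeth on its top face by the rim (73 to 91 mm from the axis, 14 mm high, 45 degrees apart) and flat notches 22 degrees wide between them.
- pawl_hinge (a point): Hinge of the pawl, 128 mm from the wheel's axis along the winder's +y, 72 mm above the table, its pin parallel to the winder's x. The pawl's arm points from here at the wheel's axis. Aluminium cheeks, 44 mm wide overall, stand to 80 mm above the table.

How it is judged:
On the way, in this order (a step that is already met when the one before it is completed fails the run):
1. the pawl is lifted clear and stands up, the wheel still in its notch (value of joint pawl above 0.6 rad and value of joint wheel between -0.3 and 0.3 rad), for 0.2 s.
2. with the pawl up, the wheel is turned back by one notch (value of joint pawl above 0.6 rad and value of joint wheel between -0.945 and -0.53 rad), for 0.2 s.
At the end, for the whole second after the job is handed in: The pawl is fully down (joint below 0.06 rad) in the next notch, the wheel at rest one notch back (joint between -0.945 and -0.53 rad, all that the notch's play allows), and the loose things are where they were (value of joint pawl below 0.06 rad and value of joint wheel between -0.945 and -0.53 rad and velocity of joint wheel between -0.03 and 0.03 rad/s); the robot touches nothing.
It fails at once if a loose thing on the table, tray or winder base is lifted, knocked or shifted by more than 20 mm (distance of any of bobbin_mid, marker, ring, pump_bottle, spray_can, jar, cards from where it was at the start of the episode above 0.02 m).
It fails at once if the wheel is turned more than a notch and a half back, or more than half a notch forward (value of joint wheel below -1.3 rad or value of joint wheel above 0.4 rad).
It also fails if it takes over 58 s, if anything falls off the work surface, if the arm or the gripper's body presses on something with over 40 N, if the wrist force passes 120 N, or if a joint passes its speed limit or range.

## Robot

A 6-joint arm with a two-finger parallel gripper is mounted at the origin on the work surface. World frame = base frame: x ahead of the robot, y to its left, z up, the work surface at z = 0. Lengths are in m, angles in rad, forces in N, time in s.
With the tool pointing down it reaches from about 0.35 to 0.775 m from the base axis. Payload 5.5 kg.
Tool frame: the origin (TCP) lies between the finger pads; the fingertips stand 19 mm ahead of it and the grasp point (between the pads) is the TCP; z points along the fingers, x is the direction in which the jaws open and shut, and the axes are right-handed (so a half turn about z gives the same grasp; the last joint's range is limited). The gripper opens to 85 mm and grips with 20 to 120 N. Pads are 22 mm wide; open, the fingers measure 114 mm over their backs; the gripper's body (76 mm by 85 mm) begins 54 mm behind the grasp point. The pads swing forward as they close: fully open they stand 13 mm farther back than shut.
Start: joints at [-1.295, 0.313, 0.046, 1.304, 0, 1.431], TCP at [0.232, -0.526, 0.25] pointing down, gripper open.
Joint ranges: [-2.76, 2.76], [-0.86, 1.69], [-1.03, 1.26], [-2.2, 2.34], [-1.47, 1.5], [-3.14, 3.14]. Speed limits (rad/s): [2.57, 2.57, 3.14, 3.14, 3.14, 3.14].

## Interface

Orientations are given as a unit quaternion [w, x, y, z].
In Python, from workcell import env gives the robot as it stands. The module is installed in compiled form; this text tells all that it offers.
- The arm moves only by the tool carry_out, never from a script. Its argument "steps" is a list of rows, each a list of 7 numbers: the gripper command: -1 is shut, 1 is fully open, values between are in proportion, then the shift along the tool's x, y, z in m, then the turn, a rotation vector about the tool's x, y, z in rad. A call has 1 to 20 rows; each row shifts and turns the commanded pose from where the row before left it, along the tool's axes as they then stand; what a row does not reach is not made up. A row lasts 1/8 s, in which the tool goes at most 62.5 mm and 10.7 degrees, less where a joint would pass 70% of its speed; a pose out of reach is approached as far as the arm can. A call with a gripper value outside its range is refused whole. The fingers move at their own pace and stop on an object; "grip_force" is the grip in N (left out, the last holds). Time passes only in rows, so rows that do not move let the fingers close. It gives the time, the measured TCP pose, the force and the opening at its end, in the units of the state.
- env.get_state(): the state, without advancing time (a new reading comes with each control period).
- env.read_camera(name): name is "scene" or "top"; returns a dict with "color" (420x560x3 uint8, red, green, blue), "K" (3x3 intrinsics, pixels), "R" (3x3) and "t" (3): a world point X has camera coordinates R X + t. Camera axes: x right, y down, z forward; pixel columns grow to the right and rows downward; lengths in m; the calibration is good to about 2 mm. A picture is of the moment at which its call begins. There is no depth.
- env.hand_in(): hands the job in, once; it reports no verdict.
The state is a dict: "clock": time; "joint_pos": joint angles; "qvel": joint speeds; "tau": joint torques, N m; "tcp_pos": TCP position; "orientation": TCP orientation; "wrist_force": force on the tool from outside, world axes, zero at the start; "ft_torque": the same for the moment, N m; "finger_gap": finger opening in m.
Only numpy, scipy, OpenCV 4.12 (cv2) and the standard library are available. Lean on these libraries where they do the work, as an engineer would, in place of code of your own. Each camera call takes 0.05 s, during which the arm holds its last target. There are 200 camera calls.

## Working session

There is one attempt and no reset: what is moved stays moved. The work goes in short steps, Python scripts to look and compute and a tool call to move; the robot and the scene stay as the last step left them, time stands still between calls to the robot, and variables do not carry over. Pictures are saved under pics/ and viewed, about 8 in all and at most 12, crops included, and the job is handed in when it is done.

Besides the shell and the picture viewer there is one more tool, called in YAML: its name, and indented under it one key for each argument. carry_out: Moves the arm, as the interface text tells. Its arguments: {"type":"object","properties":{"steps":{"type":"array","items":{"type":"array","items":{"type":"number"}}},"grip_force":{"type":"number"}},"required":["steps"]}

```bash
mkdir -p pics; python3 - <<'E'
from workcell import env
import cv2, numpy as np
np.set_printoptions(precision=4,suppress=True)
for n in("scene","top"):
    c=env.read_camera(n); cv2.imwrite(f"pics/{n}0.png",c["color"][:,:,::-1]); np.savez(f"{n}.npz",**c)
    print(n,c["K"],c["R"],c["t"])
s=env.get_state();print(s)
E
```

```text
scene [[389.4351   0.     273.4638]
 [  0.     389.4351 210.9153]
 [  0.       0.       1.    ]] [[ 0.7814  0.6239 -0.0137]
 [ 0.5259 -0.6702 -0.5237]
 [-0.3359  0.402  -0.8518]] [-0.4389 -0.2367  1.4358]
top [[463.9552   0.     280.6685]
 [  0.     463.9552 206.6323]
 [  0.       0.       1.    ]] [[ 0.0284 -0.9994  0.0184]
 [-0.9922 -0.0304 -0.1212]
 [ 0.1217 -0.0148 -0.9925]] [-0.0114  0.5759  1.5671]
{'clock': 0.1, 'joint_pos': array([-1.2946,  0.3139,  0.0451,  1.3036, -0.    ,  1.4312]), 'qvel': array([-0.0002, -0.0014,  0.0019, -0.0012, -0.0014, -0.0004]), 'tau': array([  0.0016, -48.1728,  29.9242,   0.0128,  -0.0001,  -0.    ]), 'tcp_pos': array([ 0.2321, -0.5256,  0.2495]), 'orientation': array([-0.0005,  0.8378, -0.5459, -0.0006]), 'wrist_force': array([ 0.1947, -0.8654, -0.7661]), 'ft_torque': array([-0.0408, -0.0273,  0.0404]), 'finger_gap': 0.08566608547191748}
```

View pics/scene0.png

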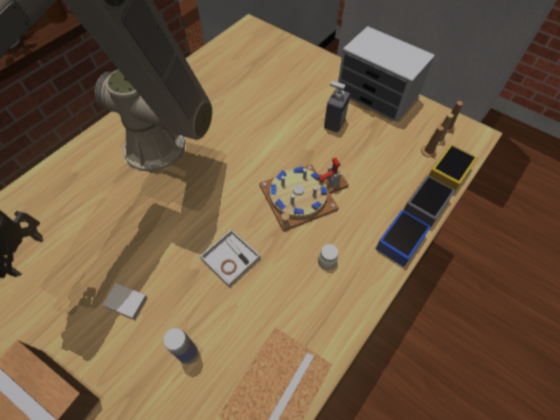

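View pics/top0.png

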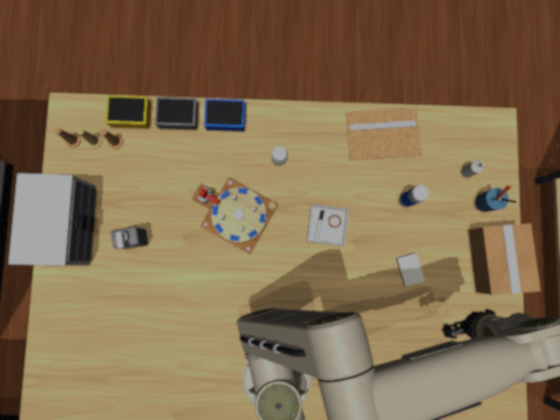

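The scene view shows the winder at about (300,192) with the red pawl at (335,170). In the top view the wheel is at (238,214) and the pawl at (207,195). I'll zoom in on both.

```bash
python3 - <<'E'
import cv2,numpy as np
a=np.load("scene.npz")["color"][145:235,250:360,::-1];b=np.load("top.npz")["color"][165:265,185:290,::-1]
a=cv2.resize(a,(400,327),interpolation=cv2.INTER_CUBIC);b=cv2.resize(b,None,fx=3.8,fy=3.8,interpolation=cv2.INTER_CUBIC)
o=np.zeros((380,800,3),np.uint8);o[:327,:400]=a;o[:b.shape[0],400:400+b.shape[1]]=b[:,:400]
cv2.imwrite("pics/z.png",o)
E
```

```text
(no output)
```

View pics/z.png

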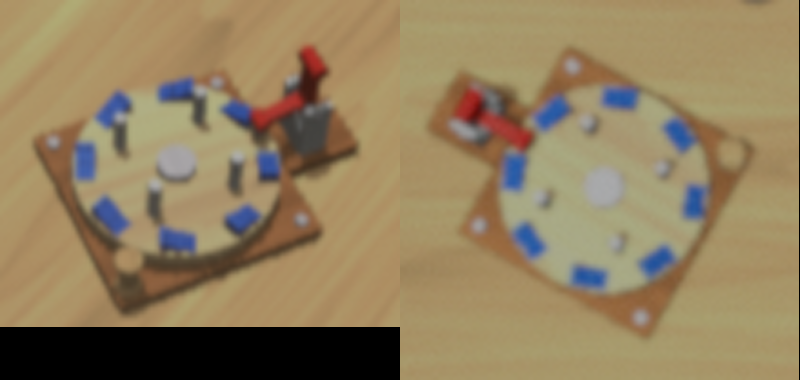

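```bash
cat > h.py <<'E'
import numpy as np, cv2
np.set_printoptions(precision=4,suppress=True)
C={n:dict(np.load(n+".npz")) for n in("scene","top")}
def proj(n,P):
    c=C[n];q=(c["R"]@np.atleast_2d(P).T).T+c["t"];q=q@c["K"].T;return q[:,:2]/q[:,2:]
def W(p,P):
    P=np.atleast_2d(P);c,s=np.cos(p[2]),np.sin(p[2])
    return np.c_[p[0]+c*P[:,0]-s*P[:,1],p[1]+s*P[:,0]+c*P[:,1],P[:,2]]
def pegs(th): a=th+np.pi/4+np.arange(4)*np.pi/2;return np.c_[.055*np.cos(a),.055*np.sin(a),np.full(4,.085)]
CR=np.array([[.1,.1,.015],[-.1,.1,.015],[-.1,-.1,.015],[.1,-.1,.015]])
E
python3 - <<'E'
from h import *
from scipy.optimize import least_squares
sc=lambda L:np.array(L)/3.636+[250,145]
tp=lambda L:(np.array(L)-[400,0])/3.8+[185,165]
S=sc([(237,158),(199,93),(120,118),(155,186),(313,61),(35,140),(120,305),(321,233)])
T=tp([(589,122),(543,198),(618,243),(663,168),(470,104),(460,231),(648,338),(755,150),(570,47)])
def f(p):
    X=np.r_[pegs(p[3]),[[0,.128,.122]]]
    A=np.r_[X,[[-.1,.1,.015]],[[-.1,-.1,.015]],[[.1,-.1,.015]],[[.1,.1,.015]]]
    # scene corners in image: left=?, assigned by nearest
    r=[proj("top",W(p,A))-T]
    B=proj("scene",W(p,A)); r.append(B[:5]-S[:5])
    for k in S[5:]:
        r.append((B[5:]-k)[[np.argmin(np.linalg.norm(B[5:]-k,axis=1))]])
    return np.vstack(r).ravel()
r=least_squares(f,[.55,.1,-.56,0],loss="soft_l1");p=r.x
print(p,f(p).reshape(-1,2).round(1).tolist());np.save("p.npy",p)
print("hinge,bar,nose",W(p,[[0,.128,.072],[0,.128,.122],[0,.082,.05]]));print("pegs",W(p,pegs(p[3])))
E
```

```text
[ 0.547   0.1466 -0.4847 -0.0257] [[-0.1, -0.8], [-0.3, -1.0], [-0.0, -0.8], [0.3, -1.0], [0.3, -0.7], [-0.3, -0.6], [0.3, -0.3], [0.6, -0.9], [-0.2, -1.6], [-0.6, -1.0], [-0.4, -1.2], [-0.8, -0.7], [-0.7, -0.8], [-0.8, -0.0], [-1.4, -1.4], [-0.6, 0.2], [0.0, -1.9]]
hinge,bar,nose [[0.6067 0.2598 0.072 ]
 [0.6067 0.2598 0.122 ]
 [0.5852 0.2191 0.05  ]]
pegs [[0.6    0.1615 0.085 ]
 [0.5321 0.1995 0.085 ]
 [0.4941 0.1316 0.085 ]
 [0.562  0.0936 0.085 ]]
```

The fit is good: winder at (0.547, 0.147), yaw -0.485, wheel about -0.03. I'll turn the tool so its axes line up with the winder (tool y = -winder y), shut the fingers and move over the wheel.

carry_out:
  steps:
    - [-1, 0, 0, 0, 0, 0, -0.1675]
    - [-1, 0, 0, 0, 0, 0, -0.1675]
    - [-1, 0, 0, 0, 0, 0, -0.1675]
    - [-1, 0, 0, 0, 0, 0, -0.1675]
    - [-1, -0.002, -0.052, 0, 0, 0, 0]
    - [-1, -0.002, -0.052, 0, 0, 0, 0]
    - [-1, -0.002, -0.052, 0, 0, 0, 0]
    - [-1, -0.002, -0.052, 0, 0, 0, 0]
    - [-1, -0.002, -0.052, 0, 0, 0, 0]
    - [-1, -0.002, -0.052, 0, 0, 0, 0]
    - [-1, -0.002, -0.052, 0, 0, 0, 0]
    - [-1, -0.002, -0.052, 0, 0, 0, 0]
    - [-1, -0.002, -0.052, 0, 0, 0, 0]
    - [-1, -0.002, -0.052, 0, 0, 0, 0]
    - [-1, -0.002, -0.052, 0, 0, 0, 0]
    - [-1, -0.002, -0.052, 0, 0, 0, 0]
    - [-1, -0.002, -0.052, 0, 0, 0, 0]
    - [-1, -0.002, -0.052, 0, 0, 0, 0]
    - [-1, -0.002, -0.052, 0, 0, 0, 0]
    - [-1, -0.002, -0.052, 0, 0, 0, 0]

```text
clock: 2.6
tcp_pos: [0.5922, 0.2265, 0.2497]
orientation: [0.0, 0.971, -0.24, -0.0]
wrist_force: [1.5, -0.6, 0.1]
finger_gap: 0.0003
```

```bash
cat >> h.py <<'E'
def tool(s):
    "TCP in the winder's frame, yaw of tool x rel. to winder x"
    from scipy.spatial.transform import Rotation as Ro
    p=np.load("p.npy");c,sn=np.cos(p[2]),np.sin(p[2]);d=s["tcp_pos"]-[p[0],p[1],0]
    M=Ro.from_quat(np.roll(s["orientation"],-1)).as_matrix()
    print("t",s["clock"],"TCPw",np.array([c*d[0]+sn*d[1],-sn*d[0]+c*d[1],d[2]]),"dyaw",np.arctan2(M[1,0],M[0,0])-p[2],"z",M[:,2],"F",s["wrist_force"],s["finger_gap"],"j",s["joint_pos"])
def shot(env,name,P,half=(55,40)):
    out=[]
    for n in("scene","top"):
        c=env.read_camera(n);u=proj(n,P)[0].astype(int);x,y=max(u[0]-half[0],0),max(u[1]-half[1],0)
        a=c["color"][y:y+2*half[1],x:x+2*half[0],::-1];print(n,"crop origin",x,y)
        out.append(cv2.resize(a,(400,int(400*half[1]/half[0])),interpolation=cv2.INTER_CUBIC))
    cv2.imwrite("pics/"+name,np.hstack(out))
E
python3 -c "
from h import *;from workcell import env
tool(env.get_state())"
```

```text
t 2.6 TCPw [0.0027 0.0918 0.2497] dyaw -0.00014963921732785712 z [-0.0006 -0.0004 -1.    ] F [ 1.4643 -0.6257  0.0544] 0.00031197394740645635 j [ 0.239   0.4324  0.2186  1.3577 -0.0003  2.2946]
```

carry_out:
  steps:
    - [-1, -0.001, 0, 0.042, 0, 0, 0]
    - [-1, -0.001, 0, 0.042, 0, 0, 0]
    - [-1, -0.001, 0, 0.042, 0, 0, 0]
    - [-1, 0, -0.0055, 0, 0, 0, 0]
    - [-1, 0, -0.0055, 0, 0, 0, 0]
    - [-1, 0, -0.0055, 0, 0, 0, 0]
    - [-1, 0, -0.0055, 0, 0, 0, 0]
    - [-1, 0, -0.0055, 0, 0, 0, 0]
    - [-1, 0, -0.0055, 0, 0, 0, 0]
    - [-1, 0, -0.0055, 0, 0, 0, 0]
    - [-1, 0, -0.0055, 0, 0, 0, 0]
    - [-1, 0, 0, 0, 0, 0, 0]
    - [-1, 0, 0, 0, 0, 0, 0]

```text
clock: 4.22
tcp_pos: [0.6096, 0.2652, 0.1241]
orientation: [0.0, 0.971, -0.24, -0.0]
wrist_force: [-0.3, -0.8, 0.8]
finger_gap: 0.0
```

```bash
python3 -c "
from h import *;from workcell import env
tool(env.get_state());shot(env,'a.png',W(np.load('p.npy'),[0,.05,.08]))"
```

```text
t 4.225 TCPw [0.0001 0.1341 0.1241] dyaw -0.00031463373218970636 z [-0.0003 -0.0002 -1.    ] F [-0.3273 -0.7737  0.7651] 1.5218536994579141e-05 j [ 0.2898  0.5436  0.0858  1.1133 -0.0001  2.3456]
scene crop origin 257 137
top crop origin 170 164
```

View pics/a.png

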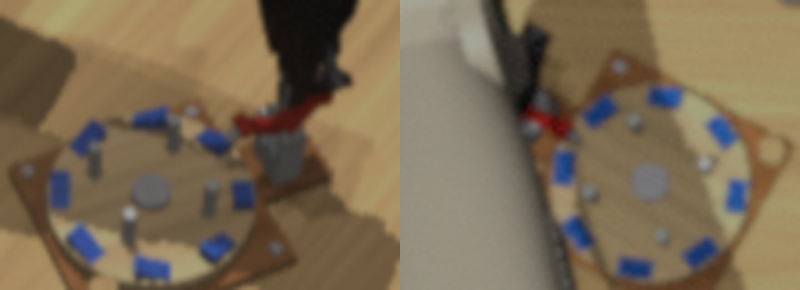

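The pawl looks raised (red head at crop (245,125)). I'll back off, go up and over to the far side of peg 2, and check from there.

carry_out:
  steps:
    - [-1, 0, 0.01, 0, 0, 0, 0]
    - [-1, 0, 0, -0.05, 0, 0, 0]
    - [-1, -0.012, 0.05, 0, 0, 0, 0]
    - [-1, -0.012, 0.05, 0, 0, 0, 0]
    - [-1, -0.012, 0.05, 0, 0, 0, 0]
    - [-1, -0.012, 0.05, 0, 0, 0, 0]
    - [-1, 0, 0, 0, 0, 0, 0]

```text
clock: 5.2
tcp_pos: [0.4658, 0.0996, 0.1742]
orientation: [0.001, 0.97, -0.242, -0.001]
wrist_force: [0.4, 0.4, 0.1]
finger_gap: -0.0002
```

```bash
python3 -c "
from h import *;from workcell import env
p=np.load('p.npy')
tool(env.get_state());shot(env,'b.png',W(p,[0,.05,.08]))
for q in(0,.7):
  b=[0,.128+.05*np.sin(q),.072+.05*np.cos(q)];print(q,(proj('scene',W(p,b))-[257,137])*400/110)
print((proj('scene',W(p,[0,.088,.102]))-[257,137])*400/110,(proj('scene',W(p,[0,.082,.071]))-[257,137])*400/110)"
```

```text
t 5.2 TCPw [-0.0499 -0.0794  0.1742] dyaw -0.003681788597728941 z [-0.0022 -0.0007 -1.    ] F [0.3928 0.4496 0.0668] -0.00024051684376598078 j [ 0.0422  0.1648 -0.3385  1.0698 -0.0006  2.1014]
scene crop origin 257 137
top crop origin 170 164
0 [[284.5979  89.9791]]
0.7 [[315.2821  86.6044]]
[[241.4742 119.1068]] [[232.1908 142.5675]]
```

View pics/b.png

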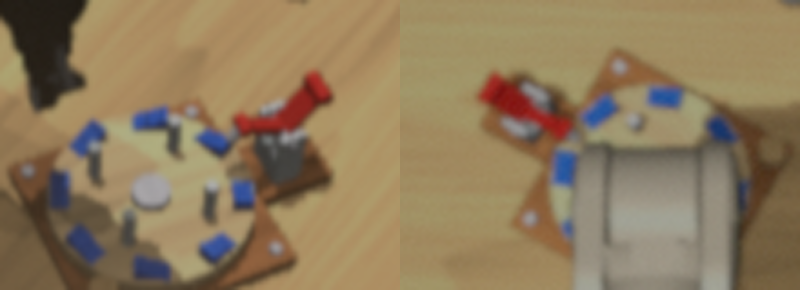

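The bar sits at (317,87) and the head at (241,122), which matches the fully raised prediction. The wheel hasn't turned. Next I'll lower beside peg 2 and push along winder +y.

carry_out:
  steps:
    - [-1, 0.002, 0, 0.045, 0, 0, 0]
    - [-1, 0, 0, 0.045, 0, 0, 0]
    - [-1, 0, -0.006, 0, 0, 0, 0]
    - [-1, 0, -0.006, 0, 0, 0, 0]
    - [-1, 0, -0.006, 0, 0, 0, 0]
    - [-1, 0, -0.006, 0, 0, 0, 0]
    - [-1, 0, -0.006, 0, 0, 0, 0]
    - [-1, 0, -0.006, 0, 0, 0, 0]
    - [-1, 0, -0.006, 0, 0, 0, 0]
    - [-1, 0, -0.006, 0, 0, 0, 0]
    - [-1, 0, -0.003, 0, 0, 0, 0]
    - [-1, 0, -0.003, 0, 0, 0, 0]
    - [-1, 0, -0.002, 0, 0, 0, 0]
    - [-1, 0, 0, 0, 0, 0, 0]
    - [-1, 0, 0, 0, 0, 0, 0]

```text
clock: 7.18
tcp_pos: [0.4979, 0.1506, 0.0846]
orientation: [-0.0, 0.971, -0.24, 0.001]
wrist_force: [0.2, -1.5, 0.5]
finger_gap: 0.0
```

```bash
python3 -c "
from h import *;from workcell import env
p=np.load('p.npy')
tool(env.get_state());shot(env,'c.png',W(p,[0,.05,.08]))
for t in(-.53,-.785,-.945): print(t,((proj('scene',W(p,pegs(t)))-[257,137])*400/110).round().tolist())"
```

```text
t 7.175 TCPw [-0.0453 -0.0193  0.0846] dyaw -0.00035239421451133124 z [ 0.0015  0.0005 -1.    ] F [ 0.1592 -1.532   0.5096] 1.9785377794755218e-05 j [ 0.1392  0.3198 -0.3741  0.8754  0.0003  2.195 ]
scene crop origin 257 137
top crop origin 170 164
-0.53 [[191.0, 205.0], [197.0, 132.0], [110.0, 125.0], [101.0, 196.0]]
-0.785 [[178.0, 212.0], [206.0, 143.0], [123.0, 118.0], [93.0, 185.0]]
-0.945 [[168.0, 214.0], [210.0, 151.0], [133.0, 116.0], [89.0, 177.0]]
```

View pics/c.png

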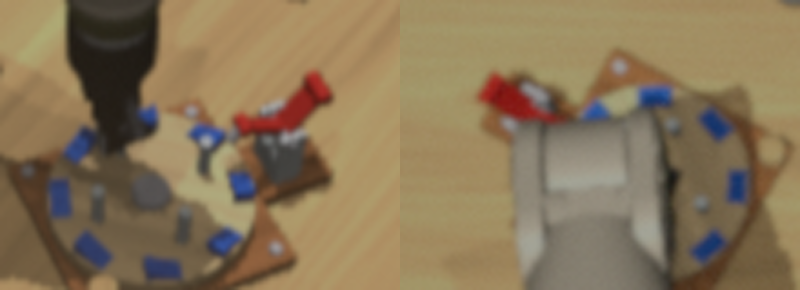

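The pegs at (184,210), (205,140) and (97,188) put the wheel at about -0.70, inside the notch's play of roughly -0.905 to -0.535. The pawl is still up. Now I'll retreat, move above the head and press it down.

carry_out:
  steps:
    - [-1, 0, 0.005, 0, 0, 0, 0]
    - [-1, 0, 0.012, 0, 0, 0, 0]
    - [-1, 0, 0, -0.045, 0, 0, 0]
    - [-1, 0, 0, -0.045, 0, 0, 0]
    - [-1, 0.015, -0.041, 0, 0, 0, 0]
    - [-1, 0.015, -0.041, 0, 0, 0, 0]
    - [-1, 0.015, -0.041, 0, 0, 0, 0]
    - [-1, 0, 0, 0, 0, 0, 0]
    - [-1, 0, 0, 0, 0, 0, 0]

```text
clock: 8.4
tcp_pos: [0.5855, 0.2224, 0.1737]
orientation: [0.001, 0.971, -0.24, -0.001]
wrist_force: [-0.4, -0.6, 1.3]
finger_gap: -0.0002
```

```bash
python3 -c "
from h import *;from workcell import env
tool(env.get_state())"
```

```text
t 8.4 TCPw [-0.0013  0.0851  0.1737] dyaw -0.000526468980812822 z [-0.0018 -0.0008 -1.    ] F [-0.3981 -0.6319  1.3347] -0.0001712718973396686 j [ 0.2351  0.4438  0.0493  1.1782 -0.0004  2.2911]
```

carry_out:
  steps:
    - [-1, 0.001, -0.002, 0.022, 0, 0, 0]
    - [-1, 0, 0, 0.022, 0, 0, 0]
    - [-1, 0, 0, 0.004, 0, 0, 0]
    - [-1, 0, 0, 0.004, 0, 0, 0]
    - [-1, 0, 0, 0.004, 0, 0, 0]
    - [-1, 0, 0, 0.004, 0, 0, 0]
    - [-1, 0, 0, 0.004, 0, 0, 0]
    - [-1, 0, 0, 0.004, 0, 0, 0]
    - [-1, 0, 0, 0.004, 0, 0, 0]
    - [-1, 0, 0, 0.004, 0, 0, 0]
    - [-1, 0, 0, 0, 0, 0, 0]
    - [-1, 0, 0, 0, 0, 0, 0]
    - [-1, 0, 0, -0.03, 0, 0, 0]
    - [-1, 0, 0, -0.05, 0, 0, 0]
    - [-1, 0, 0.05, -0.04, 0, 0, 0]
    - [-1, 0, 0.06, 0, 0, 0, 0]
    - [-1, 0, 0.06, 0, 0, 0, 0]
    - [-1, 0, 0.06, 0, 0, 0, 0]
    - [-1, 0, 0, 0, 0, 0, 0]

```text
clock: 10.78
tcp_pos: [0.4799, 0.0193, 0.2179]
orientation: [0.0, 0.97, -0.243, 0.0]
wrist_force: [0.7, -0.7, 0.4]
finger_gap: 0.0002
```

```bash
python3 -c "
from h import *;from workcell import env
p=np.load('p.npy')
tool(env.get_state());shot(env,'d.png',W(p,[0,.05,.08]))
for t in(-.53,-.7,-.785,-.945): print(t,((proj('scene',W(p,pegs(t)))-[257,137])*400/110).round().tolist())"
```

```text
t 10.775 TCPw [-0.0001 -0.1438  0.2179] dyaw -0.005670230620762329 z [ 0.0001 -0.0007 -1.    ] F [ 0.716  -0.7127  0.3982] 0.00016071831754470566 j [-0.1267  0.1438 -0.2524  1.1744 -0.0006  1.9344]
scene crop origin 257 137
top crop origin 170 164
-0.53 [[191.0, 205.0], [197.0, 132.0], [110.0, 125.0], [101.0, 196.0]]
-0.7 [[183.0, 210.0], [204.0, 139.0], [119.0, 120.0], [95.0, 189.0]]
-0.785 [[178.0, 212.0], [206.0, 143.0], [123.0, 118.0], [93.0, 185.0]]
-0.945 [[168.0, 214.0], [210.0, 151.0], [133.0, 116.0], [89.0, 177.0]]
```

View pics/d.png

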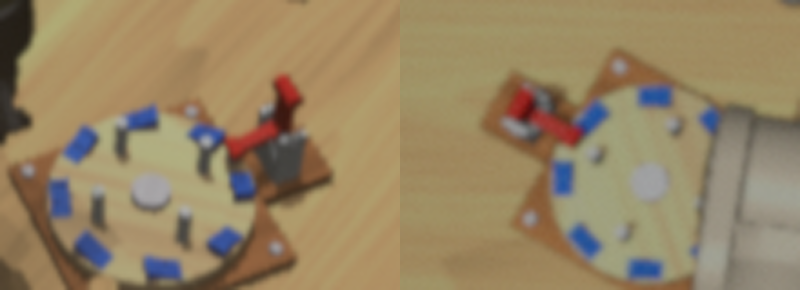

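The bar is back at (288,90), the same pixel as when the pawl was down at the start. The pegs give a wheel angle of about -0.70, and the arm is clear, so I'm handing in.

```bash
python3 -c "
from workcell import env
print(env.hand_in())"
```

```text
the job is handed in; nothing more can be done
None
```

I raised the pawl, turned the wheel back one notch, pressed the pawl down again and handed the job in at about 11 s of the 58 s allowed. No verdict was reported.

- **Pawl up:** I pushed the tab back with the shut fingertips. The picture matched the fully raised position (about 0.7 rad), with the wheel still in its notch.
- **Wheel turned:** I pushed peg 2, and the peg positions put the wheel at about -0.70 rad. That is inside the required range of -0.945 to -0.53.
- **Pawl down:** I pressed the head down. The bar is back at the same place in both cameras as when the pawl was down at the start. The wheel is still at about -0.70 rad, and the arm is clear of everything.

No check failed or disagreed. I did not measure the loose things separately. The arm went near none of them except the bobbin, at a safe height, and the bobbin looked unmoved in the last pictures.

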